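# Square a specimen plate on the slide scanner's carriage

### The arm

A 6-joint arm with a two-finger parallel gripper is mounted at the origin on the work surface. World frame = base frame: x ahead of the robot, y to its left, z up, the work surface at z = 0. Lengths are in m, angles in rad, forces in N, time in s.
With the tool pointing down it reaches from about 0.25 to 0.775 m from the base axis. Payload 4 kg.
Tool frame: the origin (TCP) lies midway between the tips of the shut fingers; the grasp point (between the pads) lies 19 mm behind it; z points along the fingers, y is the direction in which the jaws open and shut (so a half turn about z gives the same grasp; the last joint's range is limited). The gripper opens to 94 mm and grips with 3 to 60 N. Pads are 16 mm wide; open, the fingers measure 119 mm over their backs; the gripper's body (75 mm by 177 mm) begins 78 mm behind the grasp point.
Start: joints at [-1.418, 0.087, 1.371, -0, 1.684, -0.103], TCP at [0.139, -0.532, 0.183] pointing down, gripper open.
Joint ranges: [-3.1, 3.1], [-0.76, 2.03], [0.27, 2.55], [-1.08, 4.22], [0.17, 2.65], [-2.57, 2.57]. Speed limits (rad/s): [2.79, 2.79, 3.14, 3.14, 3.14, 3.14].

### API

Orientations are given as [roll, pitch, yaw] about the fixed x, y, z axes, in that order (R = Rz(yaw) Ry(pitch) Rx(roll)).
In Python, from bench import robot, cams gives the robot as it stands.
- The arm moves only by the tool step_arm, never from a script. Its argument "plan" is a list that holds one entry, the list of rows, each a list of 5 numbers: the shift along the world's x, y, z in mm, then the turn about the world's z in rad, then the opening in per cent of the stroke, from 0 (shut) to 100 (fully open). In form: [[[tx, ty, tz, turn, fingers], ...]]. A call has 1 to 8 rows; each row is the pose to reach, as a shift and turn from the pose commanded when the call began; what a row does not reach only later rows make up. A row lasts 1/12 s, in which the tool goes at most 41.7 mm and 7.16 degrees, less where a joint would pass 70% of its speed; a pose out of reach is approached as far as the arm can. A call with a gripper value outside its range is refused whole. The fingers move at their own pace and stop on an object; the grip force is fixed at half the most. Time passes only in rows, so rows that repeat a pose let the fingers close. It gives the time, the measured TCP pose, the force and the opening at its end, in the units of the state.
- robot.get_obs(): the state, without advancing time (a new reading comes with each control period).
- cams.snapshot(name): name is "scene" or "top"; returns a dict with "frame" (420x560x3 uint8, red, green, blue), "camera_matrix" (3x3 intrinsics, pixels), "origin" and "attitude" of the camera in the world. Camera axes: x right, y down, z forward; pixel columns grow to the right and rows downward; lengths in m; the calibration is good to about 2 mm. A picture is of the moment at which its call begins. There is no depth.
- robot.close_job(): hands the job in, once; it reports no verdict.
The state is a dict: "time": time; "joint_positions": joint angles; "qvel": joint speeds; "joint_torque": joint torques, N m; "tool_pos": TCP position; "ee_rot": TCP orientation; "wrist_force": force on the tool from outside, world axes, zero at the start; "wrist_torque": the same for the moment, N m; "width": finger opening in m.
Only numpy, scipy, OpenCV 4.12 (cv2) and the standard library are available. Lean on these libraries where they do the work, as an engineer would, in place of code of your own. Each camera call takes 0.05 s, during which the arm holds its last target. There are 200 camera calls.

### The job

The large glass specimen plate was laid down askew on the slide scanner's drawn-out carriage. Take the bent probe from its rest and, with its tip, gently nudge the plate into the corner of the two black stop rails until its long edge bears flat on the far rail and its short edge on the left one; keep your fingers off the glass. Then lay the probe back in its rest and leave everything else on the bench as it is.

Things in the scene. Friction and masses are not known exactly. Their poses are not given: they have to be found in the camera images.
- scanner: white desktop slide scanner with a red stripe, fixed. Origin at table level under its drawn-out carriage, x and y square to the two black stop rails, z up. The carriage deck is flat, silvery with an opal window, top 50 mm above the table, x -110 to +100 mm, y from -130 mm to the housing. The housing, 300 mm wide in x and 157 mm high, begins at y = +188 mm
- stop_corner (a point): where the planes of the two stop faces meet the deck's top: (70, 70, 50) mm of the scanner's frame, same axes. The rails end 8 mm short of it, leaving the corner open as a relief
- far_rail: black far stop rail, fixed on the carriage, 142 mm long (y), 12 mm wide, 9 mm high above the deck; origin at the centre of its underside, (76, -9, 50) mm of the scanner's frame. Its stop face looks to -x: the plane x = +70 mm of the scanner's frame, y from -80 to +62 mm
- left_rail: black left stop rail, on the side of the scanner's housing, fixed on the carriage, 102 mm long (x), 12 mm wide, 9 mm high above the deck; origin at the centre of its underside, (11, 76, 50) mm of the scanner's frame. Its stop face looks to -y: the plane y = +70 mm of the scanner's frame, x from -40 to +62 mm
- plate: specimen plate, purple section in glass with blue tape round the rim, 75 mm (x) by 100 mm (y), 6 mm thick, 75 to 150 g. Origin at the centre of its underside. Starts turned up to 0.4 rad, 2 to 7 cm out of place. Home, its 100 mm edge is along the far rail, 75 mm edge along the left: origin at (32.5, 20, 50) mm of the scanner's frame, axes parallel. Slides under about 1 N; 15 N can crack it
- probe: blunt bent probe, 55 g. Origin at the centre of its green and black handle, a square bar 84 mm long (x), 12 by 12 mm; x points to the tip. A 5 mm steel shaft, clamped firmly in a collet, runs on at the handle's height and bends straight down 76 to 100 mm from the origin (set differently each time) to a rigid orange tip, 9 mm in diameter, its lower end 47 mm below the handle's axis
- rest: white ceramic instrument rest, fixed, base 82 by 44 mm, origin at the centre of its underside. Uprights 8 mm thick at x = -34 and +34 mm, each with a notch along x: floor 49 mm above the table, about 14 mm wide there, flaring to the prong tops 60 mm up. The handle lies in both, axis 55 mm above the table, tip towards +x, free on both sides between the uprights
- slide_box: closed blue slide box with a white lid, 87 by 77 by 36 mm, loose; origin at the centre of its underside. Leave alone
- jar: specimen jar with a red lid, 64 mm diameter, 85 mm high, loose; origin at the centre of its underside. Leave alone
- oil: small amber oil bottle, 32 mm diameter, 70 mm high, loose; origin at the centre of its underside. Leave alone
- cassette_a: yellow tissue cassette, 40 by 28 by 8 mm, loose on the table; origin at the centre of its underside. Leave alone
- cassette_b: pink tissue cassette, 40 by 28 by 8 mm, loose on the table; origin at the centre of its underside. Leave alone
- marker: black marker pen with a red cap, 104 mm long and 11 mm thick, lying along its x; origin underneath it. Leave alone
- forceps: steel forceps, about 125 mm long (x) and 6 mm high, lying flat; origin underneath them. Leave alone
Mind the look-alikes: they are no part of the job. Leave any purple look-alike of the rest alone.

How it is judged:
By the outcome, as a careful person would: the job done as asked, in the order asked, and still so for the second after the job is handed in, with the robot touching nothing.
It also fails if it takes over 72 s, if anything falls off the work surface, if the arm or the gripper's body presses on something with over 40 N, if the wrist force passes 120 N, or if a joint passes its speed limit or range.

## Working session

There is one attempt and no reset: what is moved stays moved. The work goes in short steps, Python scripts to look and compute and a tool call to move; the robot and the scene stay as the last step left them, time stands still between calls to the robot, and variables do not carry over. Pictures are saved under pics/ and viewed, about 8 in all and at most 12, crops included, and the job is handed in when it is done.

Besides the shell and the picture viewer there is one more tool, called after "Emit:" as a command line: name --argument value ..., lists and objects as JSON in quotes. step_arm: Moves the arm, as the interface text tells. Its arguments: {"type":"object","properties":{"plan":{"type":"array"}},"required":["plan"]}

```bash
ls; mkdir -p pics; cat > h.py <<'E'
import numpy as np, cv2
from bench import robot, cams
def snap(n,f=None):
    s=cams.snapshot(n)
    if f: cv2.imwrite('pics/'+f,s['frame'][:,:,::-1])
    return s
def rot(s):
    a=np.array(s['attitude'])
    if a.shape==(3,3): return a
    from scipy.spatial.transform import Rotation as R
    return R.from_euler('xyz',a).as_matrix() if a.size==3 else R.from_quat(a).as_matrix()
def ray(s,uv,z):
    K=np.array(s['camera_matrix']);uv=np.atleast_2d(uv).astype(float)
    d=np.c_[(uv-K[:2,2])/[K[0,0],K[1,1]],np.ones(len(uv))]@rot(s).T
    o=np.array(s['origin']);return o+d*((z-o[2])/d[:,2])[:,None]
def proj(s,P):
    K=np.array(s['camera_matrix']);p=(np.atleast_2d(P)-np.array(s['origin']))@rot(s)
    p=p@K.T;return p[:,:2]/p[:,2:]
E
python3 - <<'E'
from h import *
for n in('top','scene'):
    s=snap(n,n+'0.png');print(n,s['camera_matrix'],s['origin'],s['attitude'])
print(robot.get_obs())
E
```

```text
pics
top [[546.79865161   0.         280.28851621]
 [  0.         546.79865161 205.59516172]
 [  0.           0.           1.        ]] [ 0.43527501 -0.22538755  1.28985523] [-3.04483762 -0.00347224 -1.58102686]
scene [[413.28955741   0.         277.7108727 ]
 [  0.         413.28955741 207.0478321 ]
 [  0.           0.           1.        ]] [ 1.02736638 -0.10943487  0.90920816] [-2.59293986  0.01006064  1.73839882]
{'time': 0.1, 'joint_positions': array([-1.41808486e+00,  8.79034545e-02,  1.37209624e+00,  1.69586487e-06,
        1.68359454e+00, -1.03055722e-01]), 'qvel': array([-0.00016343, -0.00126043, -0.00057961, -0.00089005, -0.00096085,
        0.0015582 ]), 'joint_torque': array([ 2.46904041e-03, -3.41252053e+01, -3.03299689e+01,  7.20861135e-02,
        3.04131838e-02, -9.79441893e-05]), 'tool_pos': array([ 0.13908103, -0.53157086,  0.18221253]), 'ee_rot': array([-3.13960186e+00, -2.07586432e-04,  2.55767173e-01]), 'wrist_force': array([ 0.53061991, -0.12270436, -0.47596715]), 'wrist_torque': array([ 0.02742398,  0.01511549, -0.05815331]), 'width': 0.09374992441608607}
```

View pics/top0.png

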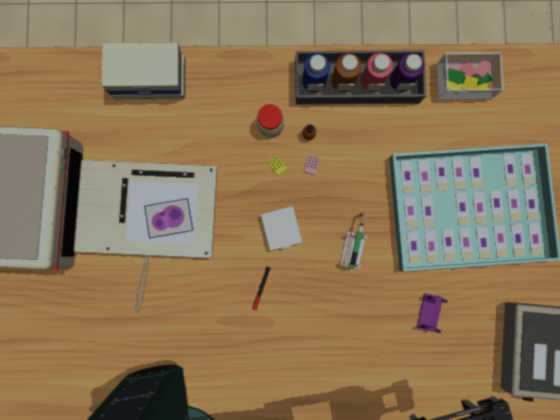

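View pics/scene0.png

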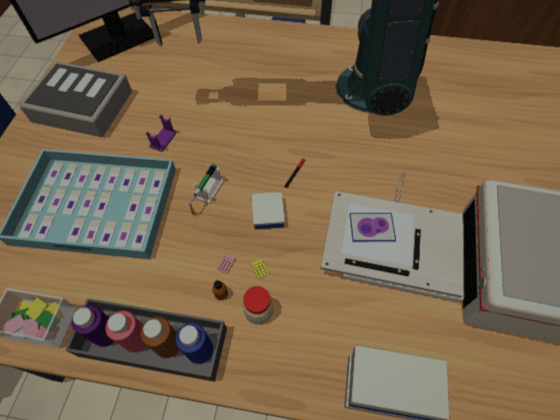

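Top view: the carriage is at (145,210) with black rails at (163,174) (far) and (124,200) (left). The plate is at (169,218). The white rest with the green and black probe is at (354,247), probe tip up at (361,215). The purple look-alike at (430,312) is empty and is not the rest. Next I take an enlarged crop and measure.

```bash
python3 - <<'E'
from h import *
s=snap('top');f=s['frame'];b=f[:,:,::-1].copy()
a=cv2.resize(b[150:270,70:230],None,fx=3,fy=3,interpolation=2);c=cv2.resize(b[200:280,325:385],None,fx=5,fy=5,interpolation=2)
im=np.zeros((400,800,3),np.uint8);im[:360,:480]=a;im[:,490:790]=c;cv2.imwrite('pics/crop.png',im)
hsv=cv2.cvtColor(f,cv2.COLOR_RGB2HSV)
def rects(m,box,z,amin,lab):
    mm=np.zeros(m.shape,np.uint8);x0,y0,x1,y1=box;mm[y0:y1,x0:x1]=m[y0:y1,x0:x1]*255
    for q in cv2.findContours(mm,cv2.RETR_EXTERNAL,cv2.CHAIN_APPROX_NONE)[0]:
        if cv2.contourArea(q)<amin: continue
        w=ray(s,q[:,0],z)[:,:2]
        r=cv2.minAreaRect((w*1000).astype(np.float32));print(lab,np.round(r[0],1),np.round(r[1],1),round(r[2],1),'px',q[:,0].mean(0).round(1))
        print('   box',cv2.boxPoints(r).round(1).tolist())
V=hsv[:,:,2];H=hsv[:,:,0];S=hsv[:,:,1]
rects(V<60,(100,165,205,225),.059,40,'rail')
rects((S>50)&(H>100)&(H<165),(130,185,215,250),.056,100,'plate')
rects((H>45)&(H<85)&(S>100),(335,205,380,275),.061,8,'green')
rects(V<60,(335,205,380,275),.061,8,'dark')
rects((V>150)&(S<50),(335,205,380,275),.06,20,'rest')
rects((H<18)&(S>120)&(V>120),(350,205,372,225),.01,3,'tip')
E
```

```text
rail [571.1 124.2] [ 9.9 95.9] 86.8 px [123.4 199.9]
   box [[522.9000244140625, 122.0], [618.7000122070312, 116.5999984741211], [619.2000122070312, 126.5], [523.5, 131.89999389648438]]
rail [631.1  37.1] [136.7   9.5] 86.8 px [162.4 173.5]
   box [[622.5999755859375, -30.899999618530273], [632.0, -31.399999618530273], [639.5999755859375, 105.0999984741211], [630.2000122070312, 105.5999984741211]]
plate [527.6  23.3] [50.1 72.9] 32.4 px [167.7 217.9]
   box [[486.8999938964844, 40.70000076293945], [526.0, -20.899999618530273], [568.2999877929688, 5.900000095367432], [529.2999877929688, 67.5]]
green [ 470.8 -402. ] [10.3 45.8] 74.6 px [357.2 241.8]
   box [[447.3999938964844, -400.79998779296875], [491.5, -413.0], [494.29998779296875, -403.1000061035156], [450.1000061035156, -390.8999938964844]]
dark [ 434.8 -393.2] [ 9.2 25.9] 74.6 px [353.3 258.2]
   box [[421.1000061035156, -394.20001220703125], [446.1000061035156, -401.1000061035156], [448.6000061035156, -392.20001220703125], [423.6000061035156, -385.29998779296875]]
rest [ 450.5 -408.9] [ 6.5 55.5] 75.6 px [360.1 251.2]
   box [[422.79998779296875, -405.1000061035156], [476.6000061035156, -418.8999938964844], [478.20001220703125, -412.6000061035156], [424.5, -398.79998779296875]]
tip [ 522.5 -409.6] [16.4 16.7] 88.6 px [357. 221.]
   box [[514.0, -417.6000061035156], [530.7000122070312, -418.0], [531.0999755859375, -401.6000061035156], [514.4000244140625, -401.20001220703125]]
tip [ 536.6 -419.4] [50.  44.8] 89.4 px [360.7 213.9]
   box [[514.0, -444.1000061035156], [558.7000122070312, -444.6000061035156], [559.2000122070312, -394.6000061035156], [514.5, -394.1000061035156]]
```

View pics/crop.png

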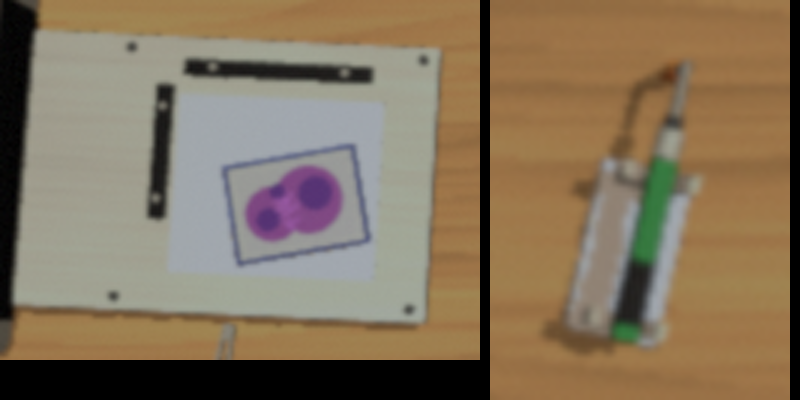

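The crop confirms both. The white rest holds the green/black probe, tip towards +x (px ~ (362,214)), and the rail and plate edges are clear. Now I compute the poses.

```bash
cat >> h.py <<'E'
YAW=-0.054;O=np.array([555.8,49.6])
def S2W(p):
    c,s=np.cos(YAW),np.sin(YAW);return np.atleast_2d(p)@np.array([[c,s],[-s,c]])+O
def W2S(p):
    c,s=np.cos(YAW),np.sin(YAW);return (np.atleast_2d(p)-O)@np.array([[c,-s],[s,c]])
E
python3 - <<'E'
from h import *
s=cams.snapshot('top')
q=np.array([[223,167],[353,145],[369,241],[240,265]])/3+[70-.33,150-.33]
w=ray(s,q,.056)[:,:2]*1000;p=W2S(w);print('plate corners S',p.round(1),'mid',p.mean(0),'ang',np.arctan2(*(p[0]-p[1])))
h=(np.array([[660,160],[627,342]])-[490,0])/5+[325-.4,200-.4]
w=ray(s,h,.061)*1000;print('handle ends',w.round(1),'mid',w.mean(0).round(1),np.arctan2(*(w[0]-w[1])[[1,0]]))
w2=ray(s,(np.array([[687,64]])-[490,0])/5+[324.6,199.6],.055)*1000;print('bend',w2, np.linalg.norm(w2[0,:2]-w.mean(0)[:2]))
w2=ray(s,(np.array([[610,165],[700,180],[570,325],[660,340]])-[490,0])/5+[324.6,199.6],.06)*1000;print('rest prongs',w2.round(1),w2.mean(0))
o=robot.get_obs();print(o['tool_pos'],o['ee_rot'])
print('top px of rail ideal',proj(s,np.c_[S2W([[70,-80],[70,62],[62,70],[-40,70]])/1000,[.059]*4]).round(1))
E
```

```text
plate corners S [[  1.3  28.3]
 [ 22.3 -68.7]
 [-49.7 -85.1]
 [-71.9  10.6]] mid [-24.4930937  -28.71814411] ang -0.2133440338230369
handle ends [[ 494.  -406.4   61. ]
 [ 412.8 -389.7   61. ]] mid [ 453.4 -398.    61. ] -0.20303623034658305
bend [[ 537.6991982  -420.54476659   55.        ]] 87.23875681345636
rest prongs [[ 492.  -383.9   60. ]
 [ 484.9 -424.3   60. ]
 [ 420.6 -364.4   60. ]
 [ 413.6 -404.6   60. ]] [ 452.77564559 -394.31476377   60.        ]
[ 0.13910465 -0.53174238  0.18254699] [-3.14020779e+00 -1.30815930e-04  2.55794217e-01]
top px of rail ideal [[193.4 177.2]
 [130.9 174.5]
 [127.2 177.8]
 [124.  222.6]]
```

Emit:
step_arm --plan '[[[40,17,0,-0.1,100],[80,34,0,-0.2,100],[120,51,0,-0.3,100],[160,68,0,-0.4,100],[200,85,-10,-0.49,100],[240,102,-20,-0.49,100],[280,119,-40,-0.49,80],[314,134,-62,-0.49,70]]]'

```text
time: 0.87
tool_pos: [0.4394, -0.4046, 0.1316]
ee_rot: [3.14, -0.003, -0.234]
wrist_force: [0.2, 0.0, -0.0]
width: 0.0843
```

```bash
python3 - <<'E'
from h import *
o=robot.get_obs();print(o['time'],o['tool_pos'],o['ee_rot'],o['width'],o['wrist_force'])
s=snap('scene');b=s['frame'][:,:,::-1]
cv2.imwrite('pics/pre.png',cv2.resize(b[100:240,140:300],None,fx=4.5,fy=4.2,interpolation=2))
E
```

```text
0.8667 [ 0.43935663 -0.40464552  0.13164809] [ 3.13973006e+00 -2.79391636e-03 -2.33579778e-01] 0.08429513693456091 [ 0.18338379  0.04443167 -0.03637763]
```

View pics/pre.png

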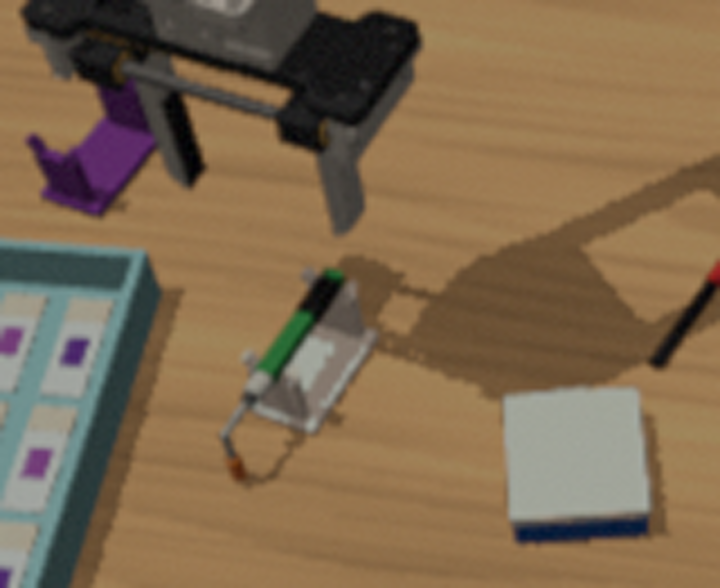

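```bash
python3 - <<'E'
from h import *
s=cams.snapshot('scene')
w=ray(s,[[214.4,164.8],[198.4,188.1]],.061)*1000;print('handle',w.round(1),w.mean(0),np.arctan2(w[1,1]-w[0,1],w[1,0]-w[0,0]))
print('bend',ray(s,[[190.7,204.8]],.055)*1000,'tip',ray(s,[[192.4,211.4]],.012)*1000)
o=robot.get_obs();print(o['tool_pos'],o['ee_rot'])
E
```

```text
handle [[ 418.2 -386.2   61. ]
 [ 494.9 -407.7   61. ]] [ 456.5439701  -396.98031281   61.        ] -0.27342313580679994
bend [[ 541.70808755 -415.35972345   55.        ]] tip [[ 535.61213759 -421.07811696   12.        ]]
[ 0.43949318 -0.40035012  0.12590735] [-3.13536334  0.00526715 -0.22738887]
```

Emit:
step_arm --plan '[[[0,0,-20,-0.02,60],[0,0,-20,-0.02,55]]]'

```text
time: 1.13
tool_pos: [0.4353, -0.4037, 0.1072]
ee_rot: [-3.139, 0.006, -0.254]
wrist_force: [-0.6, 0.6, -1.3]
width: 0.0625
```

Emit:
step_arm --plan '[[[20,6,-10,0,50],[20,6,-35,0,45],[20,6,-55,0,45],[20,6,-70,0,45],[20,6,-70,0,45]]]'

```text
time: 1.55
tool_pos: [0.4539, -0.398, 0.0373]
ee_rot: [-3.138, 0.007, -0.255]
wrist_force: [-0.3, 0.5, 0.6]
width: 0.0424
```

Emit:
step_arm --plan '[[[0,0,0,0,30],[0,0,0,0,10],[0,0,0,0,0],[0,0,0,0,0],[0,0,0,0,0],[0,0,0,0,0],[0,0,0,0,0]]]'

```text
time: 2.13
tool_pos: [0.457, -0.3994, 0.0413]
ee_rot: [3.141, -0.001, -0.254]
wrist_force: [0.6, -0.4, 0.6]
width: 0.0012
```

Emit:
step_arm --plan '[[[0,0,10,0,0],[0,0,30,0,0],[0,0,65,0,0],[0,0,100,0,0],[0,0,100,0,0]]]'

```text
time: 2.55
tool_pos: [0.46, -0.4025, 0.151]
ee_rot: [3.133, -0.014, -0.254]
wrist_force: [-0.2, -1.0, 1.2]
width: 0.0005
```

```bash
python3 - <<'E'
from h import *
o=robot.get_obs();print(o['time'],o['tool_pos'],o['ee_rot'],o['width'],o['wrist_force'])
t=snap('top')['frame'];b=snap('scene')['frame']
im=np.hstack([cv2.resize(b[130:230,130:250],None,fx=3.3,fy=3.3,interpolation=2),cv2.resize(t[170:270,310:430],None,fx=3.3,fy=3.3,interpolation=2)])
cv2.imwrite('pics/lift.png',im[:,:,::-1]);print(im.shape)
E
```

```text
2.55 [ 0.46003766 -0.40246113  0.15098021] [ 3.133039   -0.01361595 -0.25395358] 0.0005307231299051327 [-0.21577147 -0.97045915  1.23301376]
(330, 792, 3)
```

View pics/lift.png

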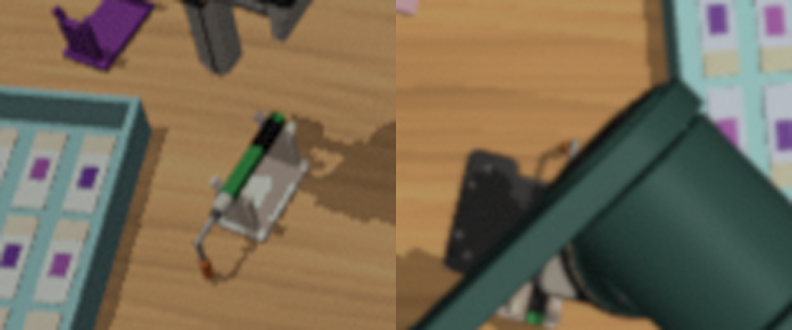

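The grasp missed: the probe is still in the rest with the fingers fully shut. I check where the fingers really are compared with the reported TCP.

```bash
python3 - <<'E'
from h import *
from scipy.spatial.transform import Rotation as R
s=cams.snapshot('scene')
for i in range(3): 
    cams.snapshot('scene'); o=robot.get_obs();print(o['time'],o['tool_pos'],o['ee_rot'],o['width'])
p=proj(s,[o['tool_pos']])[0];print(p, (p-130)*3.3, 'grasp',proj(s,[o['tool_pos']+[0,0,.019]]))
b=s['frame'][:,:,::-1].copy()
for z in(0,.02,.05): 
    q=proj(s,[o['tool_pos']+[0,0,z]])[0];cv2.circle(b,tuple(int(round(v)) for v in q),1,(0,0,255),-1)
cv2.imwrite('pics/chk.png',cv2.resize(b[60:240,100:300],None,fx=3.3,fy=3.3,interpolation=2))
E
```

```text
2.75 [ 0.45644665 -0.39882241  0.1401538 ] [-3.14097974e+00  1.19422046e-03 -2.54089561e-01] 0.00048327222067575396
2.8 [ 0.45612046 -0.39853511  0.13922993] [-3.14012478e+00  2.58394844e-03 -2.54179120e-01] 0.000770875527362244
2.85 [ 0.45602035 -0.3984051   0.13880826] [-3.13969706  0.00320266 -0.2541354 ] 0.00017806776940737816
[200.85315101 156.74450711] [233.81539834  88.25687346] grasp [[199.47541916 151.63808639]]
```

View pics/chk.png

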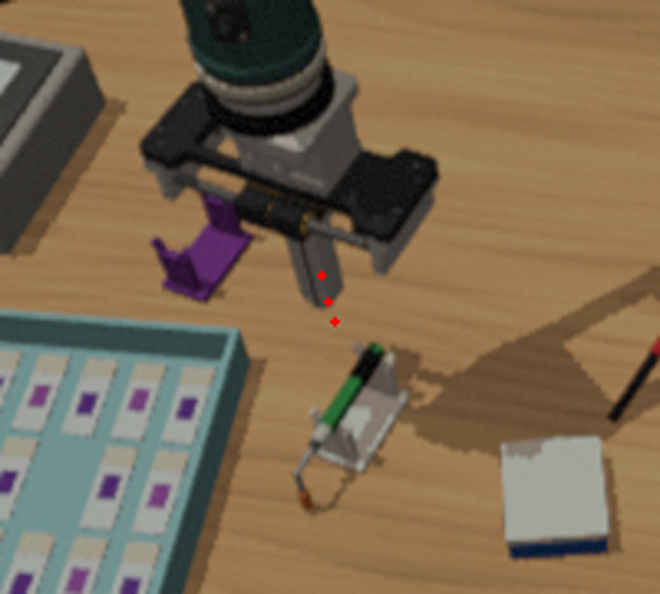

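Emit:
step_arm --plan '[[[0,0,0,0,45],[0,0,0,0,45],[0,0,0,0,45],[0,0,-30,0,45],[0,0,-60,0,45],[0,0,-85,0,45],[0,0,-98,0,45],[0,0,-98,0,45]]]'

```text
time: 3.52
tool_pos: [0.4546, -0.397, 0.0383]
ee_rot: [-3.137, 0.007, -0.254]
wrist_force: [0.3, 0.4, 0.1]
width: 0.0418
```

```bash
python3 - <<'E'
from h import *
for i in range(4): s=cams.snapshot('scene');o=robot.get_obs();print(o['time'],o['tool_pos'],o['ee_rot'],o['width'],o['wrist_force'])
s=cams.snapshot('scene')
b=s['frame'][:,:,::-1].copy()
c=cv2.resize(b[100:240,140:300],None,fx=4.5,fy=4.2,interpolation=2)
for z in(0,.019): 
    q=(proj(s,[o['tool_pos']+[0,0,z]])[0]-[140,100])*[4.5,4.2];cv2.circle(c,tuple(int(round(v)) for v in q),2,(0,0,255),-1)
cv2.imwrite('pics/low.png',c)
E
```

```text
3.5667 [ 0.45587579 -0.39828179  0.04099278] [-3.13951164  0.0034652  -0.25419325] 0.04218130675579474 [ 0.07413387 -0.27884683  0.93301426]
3.6167 [ 0.45698339 -0.39942525  0.04316457] [ 3.14150471e+00 -7.03433037e-05 -2.54182640e-01] 0.04215487341126457 [0.09762991 0.71409515 0.92046276]
3.6667 [ 0.45766651 -0.40015215  0.04454877] [ 3.14003344e+00 -2.35404076e-03 -2.54176740e-01] 0.042690949860109344 [ 0.05002955 -1.0046812   0.4612563 ]
3.7167 [ 0.45797922 -0.4004987   0.04520451] [ 3.13930533 -0.00348553 -0.25420128] 0.04214412934022894 [0.6173725  0.62995255 0.09636609]
```

View pics/low.png

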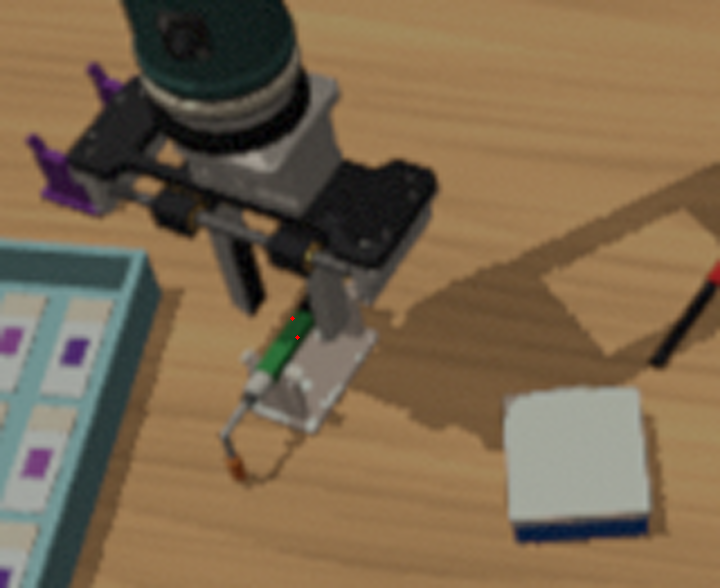

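Emit:
step_arm --plan '[[[0,0,0,0,60],[0,0,0,0,60],[0,0,-5,0,60],[0,0,-10,0,60],[0,0,-14,0,60],[0,0,-14,0,60],[0,0,-14,0,60],[0,0,-14,0,60]]]'

```text
time: 4.43
tool_pos: [0.4567, -0.3992, 0.0286]
ee_rot: [-3.141, 0.0, -0.254]
wrist_force: [0.6, -0.0, 0.9]
width: 0.0564
```

Emit:
step_arm --plan '[[[0,0,0,0,40],[0,0,0,0,20],[0,0,0,0,0],[0,0,0,0,0],[0,0,0,0,0],[0,0,0,0,0],[0,0,0,0,0]]]'

```text
time: 5.02
tool_pos: [0.4568, -0.3993, 0.0288]
ee_rot: [3.141, -0.0, -0.254]
wrist_force: [-0.8, -0.7, 0.8]
width: 0.0128
```

Emit:
step_arm --plan '[[[0,0,8,0,0],[0,0,20,0,0],[0,0,40,0,0],[0,0,65,0,0],[0,0,90,0,0],[0,0,100,0,0],[0,0,100,0,0]]]'

```text
time: 5.6
tool_pos: [0.4585, -0.401, 0.1338]
ee_rot: [3.137, -0.007, -0.254]
wrist_force: [-0.1, -1.1, 0.1]
width: 0.0119
```

```bash
python3 - <<'E'
from h import *
for i in range(4): cams.snapshot('scene')
s=snap('scene');o=robot.get_obs();t=cams.snapshot('top')
print(o['time'],o['tool_pos'],o['ee_rot'],o['width'],o['wrist_force'])
f=s['frame'];q=proj(s,[o['tool_pos']])[0];print('tcp px',q,'top',proj(t,[o['tool_pos']]))
hsv=cv2.cvtColor(f,cv2.COLOR_RGB2HSV);H,S,V=cv2.split(hsv)
c=cv2.resize(f[90:240,130:280],None,fx=4,fy=4,interpolation=2);tt=cv2.resize(t['frame'][170:290,330:400],None,fx=2.8,fy=4)
im=np.zeros((600,800,3),np.uint8);im[:,:600]=c;im[:480,604:800]=tt[:480,:196]
cv2.imwrite('pics/held.png',im[:,:,::-1])
E
```

```text
5.85 [ 0.45592391 -0.39832516  0.12645044] [-3.13948786  0.00351844 -0.25420621] 0.011372627743480447 [ 0.40915621 -0.1202699  -0.27457034]
tcp px [201.76788571 159.9484991 ] top [[359.74975869 248.05641973]]
```

View pics/held.png

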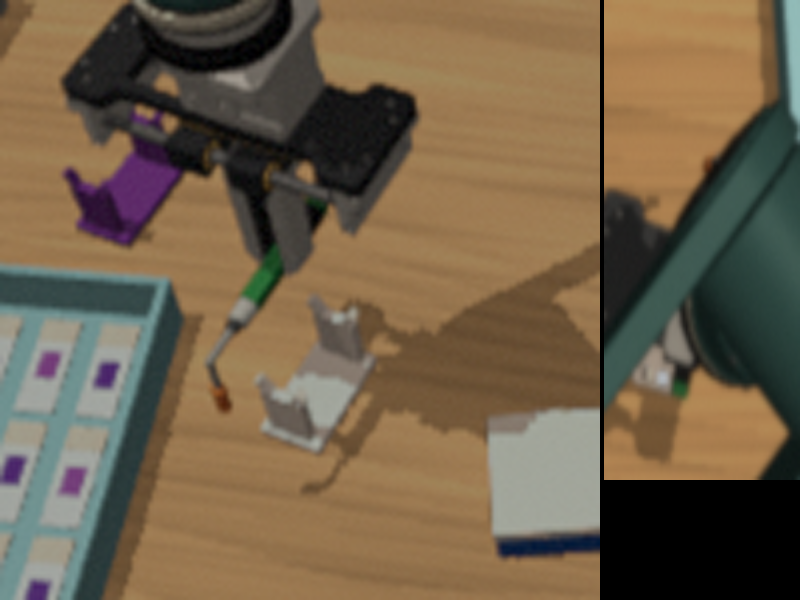

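```bash
python3 - <<'E'
from h import *
s=cams.snapshot('scene');o=robot.get_obs();print(o['tool_pos'])
print('ray tip end',ray(s,[[186,192.5]],.1055)*1000,'bend',ray(s,[[182,180.5]],.1525)*1000)
print('proj expected', proj(s,[[.5359,-.4198,.1055],[.5359,-.4198,.1525]]))
C=np.array([-24.5,-28.7]);a=.213;R=np.array([[np.cos(a),-np.sin(a)],[np.sin(a),np.cos(a)]])
off=np.array([80,-21.5])
for n,p in dict(near_yplus=[-37.5-4.5-12,30],contact=[-42,30]).items():
    q=S2W(C+R@p)[0];print(n,'scanner',C+R@p,'tip world',q,'tcp',q-off)
for n,p in dict(flatcontact=[70-75-4.5,40],fin_mid=[-9.5,25],ypush_start=[32.5,-85],yfin=[32.5,-34.5]).items():
    q=S2W(p)[0];print(n,'tip',q,'tcp',q-off)
E
```

```text
[ 0.45610391 -0.39850653  0.12678652]
ray tip end [[ 539.47621597 -417.44273023  105.5       ]] bend [[ 538.29970917 -417.35907519  152.5       ]]
proj expected [[185.45712065 191.10613065]
 [181.25684356 179.4919436 ]]
near_yplus scanner [-83.62145278 -10.79319066] tip world [471.71788859  43.3359062 ] tcp [391.71788859  64.8359062 ]
contact scanner [-71.89263917  -8.25647406] tip world [483.56652188  45.23587699] tcp [403.56652188  66.73587699]
flatcontact tip [548.47279803  90.05444489] tcp [468.47279803 111.55444489]
fin_mid tip [547.66319163  75.07630957] tcp [467.66319163  96.57630957]
ypush_start tip [583.66485693 -37.03024731] tcp [503.66485693 -15.53024731]
yfin tip [586.3905318   13.39614158] tcp [506.3905318   34.89614158]
```

Emit:
step_arm --plan '[[[-5,35,10,0,0],[-10,75,15,0,0],[-15,115,15,0,0],[-20,155,15,0,0],[-28,195,15,0,0],[-35,235,15,0,0],[-40,275,15,0,0],[-45,310,15,0,0]]]'

```text
time: 6.62
tool_pos: [0.4106, -0.0869, 0.1431]
ee_rot: [-3.141, 0.001, -0.254]
wrist_force: [1.2, -0.3, -0.0]
width: 0.0116
```

Emit:
step_arm --plan '[[[-5,40,0,0,0],[-10,80,0,0,0],[-16,120,-5,0,0],[-21,153,-15,0,0],[-21,153,-15,0,0],[-21,153,-15,0,0],[-21,153,-15,0,0],[-21,153,-15,0,0]]]'

```text
time: 7.28
tool_pos: [0.3911, 0.0627, 0.1289]
ee_rot: [3.141, -0.0, -0.256]
wrist_force: [-0.4, -0.9, -0.4]
width: 0.0118
```

Emit:
step_arm --plan '[[[0,0,-15,0,0],[0,0,-30,0,0],[0,0,-42,0,0],[0,0,-48,0,0],[0,0,-50,0,0],[0,0,-50,0,0],[0,0,-50,0,0],[0,0,-50,0,0]]]'

```text
time: 7.95
tool_pos: [0.3916, 0.0635, 0.0798]
ee_rot: [-3.141, -0.002, -0.255]
wrist_force: [-0.2, 0.4, -1.8]
width: 0.0118
```

```bash
cat > look.py <<'E'
from h import *
import sys
for i in range(3): cams.snapshot('top')
t=cams.snapshot('top');s=cams.snapshot('scene');o=robot.get_obs();print(o['time'],o['tool_pos'],o['wrist_force'])
a=cv2.resize(t['frame'][150:270,70:230],None,fx=2.5,fy=2.5,interpolation=2)   # 400x300
b=cv2.resize(s['frame'][170:320,310:480],None,fx=2.3,fy=2,interpolation=2)     # 391x300
im=np.zeros((300,800,3),np.uint8);im[:,:400]=a;im[:,405:405+b.shape[1]]=b
cv2.imwrite('pics/'+sys.argv[1],im[:,:,::-1])
E
python3 look.py stage.png
```

```text
8.2 [0.39107715 0.06378392 0.07922374] [ 0.54806226  0.02343394 -0.68409293]
```

View pics/stage.png

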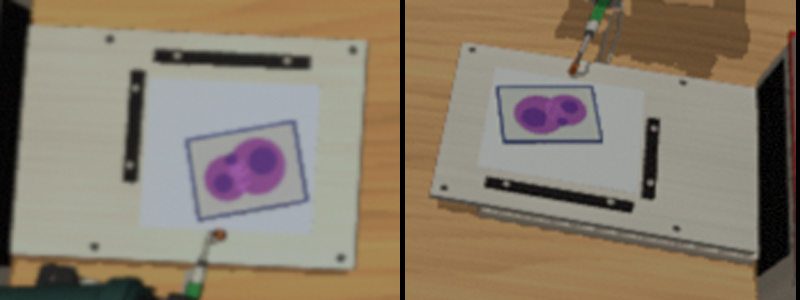

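View: tip at top px ~(157.6,244), facing the near long edge ~18 mm from its left corner, as intended. Next is a small tracker for plate and tip.

```bash
cat > tr.py <<'E'
from h import *
for i in range(2): cams.snapshot('top')
s=cams.snapshot('top');o=robot.get_obs();f=s['frame'].astype(int);R,G,B=f[...,0],f[...,1],f[...,2]
m=((B-R>12)&(f.max(2)<175)).astype(np.uint8)
m[:178]=0;m[252:]=0;m[:,:127]=0;m[:,215:]=0
n,l,st,_=cv2.connectedComponentsWithStats(m,connectivity=8)
k=np.isin(l,[i for i in range(1,n) if st[i,4]>25])
p=np.argwhere(k)[:,::-1]
w=W2S(ray(s,p,.056)[:,:2]*1000)
r=cv2.minAreaRect(w.astype(np.float32));print('plate c',np.round(r[0],1),'size',np.round(r[1],1),'ang',round(r[2],1),'corners',cv2.boxPoints(r).round(1).tolist())
hsv=cv2.cvtColor(s['frame'],cv2.COLOR_RGB2HSV);H,S,V=cv2.split(hsv)
t=((H<14)&(S>130)&(V>60)&(V<220)).astype(np.uint8);t[:165]=0;t[265:]=0;t[:,:127]=0;t[:,:]*=1;t[:,212:]=0
n,l,st,c=cv2.connectedComponentsWithStats(t)
for i in range(1,n):
    if st[i,4]>=4: print('tip?',st[i,4],c[i].round(1),W2S(ray(s,c[i],.063)[:,:2]*1000).round(1))
print('t',o['time'],'tcp',(o['tool_pos']*1000).round(1),'tipS by tcp',W2S(o['tool_pos'][:2]*1000+[81.5,-20.5]).round(1),'F',o['wrist_force'].round(1))
E
python3 tr.py
```

```text
plate c [-24.2 -28.4] size [ 81.3 106.6] ang 12.7 corners [[-75.5999984741211, 14.600000381469727], [-52.20000076293945, -89.4000015258789], [27.200000762939453, -71.5], [3.700000047683716, 32.5]]
t 8.35 tcp [390.9  63.8  78.9] tipS by tcp [[-83.  -10.8]] F [-0.2 -0.7  0. ]
```

```bash
sed -i 's/^t=((H.*$/t=(R-B>60).astype(np.uint8);t[:165]=0;t[256:]=0;t[:,:127]=0;t[:,210:]=0/' tr.py; python3 tr.py; python3 -c "
from h import *
s=cams.snapshot('top');print(W2S(ray(s,[[157.4,243.8]],.062)[:,:2]*1000), s['frame'][240:248,153:162].tolist()[3])"
```

```text
plate c [-24.6 -28.5] size [ 81.4 107. ] ang 12.2 corners [[-75.69999694824219, 15.100000381469727], [-53.0, -89.4000015258789], [26.5, -72.0999984741211], [3.799999952316284, 32.400001525878906]]
tip? 4 [157.5 243.5] [[-83.6  -9.4]]
t 8.5 tcp [390.8  63.8  78.8] tipS by tcp [[-83.1 -10.8]] F [ 0.   0.6 -0.6]
[[-84.25997793  -8.99637547]] [[135, 135, 123], [115, 113, 103], [88, 84, 74], [89, 71, 56], [112, 78, 50], [125, 81, 46], [110, 77, 59], [126, 117, 104], [158, 161, 148]]
```

Emit:
step_arm --plan '[[[0,0,-2,0,0],[0,0,-4,0,0],[0,0,-5,0,0],[0,0,-5,0,0],[0,0,-5,0,0]]]'

```text
time: 8.97
tool_pos: [0.3906, 0.0637, 0.0736]
ee_rot: [3.141, 0.0, -0.254]
wrist_force: [0.6, -0.3, -1.6]
width: 0.0116
```

Emit:
step_arm --plan '[[[0,0,-1,0,0],[0,0,-2,0,0],[0,0,-3,0,0],[0,0,-3,0,0],[0,0,-3,0,0]]]'

```text
time: 9.38
tool_pos: [0.3909, 0.0637, 0.0708]
ee_rot: [3.142, -0.0, -0.254]
wrist_force: [-0.1, -0.2, 0.1]
width: 0.0118
```

Emit:
step_arm --plan '[[[2,0,1.5,0,0],[6,0,1.5,0,0],[10,-0.5,1.5,0,0],[14,-1,1.5,0,0],[17,-1,1.5,0,0],[20,-1,1.5,0,0],[23,-1.2,1.5,0,0],[26,-1.4,1.5,0,0]]]'

```text
time: 10.05
tool_pos: [0.417, 0.0624, 0.0722]
ee_rot: [3.141, 0.0, -0.254]
wrist_force: [0.1, -0.7, -0.7]
width: 0.0116
```

```bash
python3 tr.py
```

```text
plate c [-12.3 -31. ] size [ 81. 107.] ang 7.2 corners [[-59.20000076293945, 17.100000381469727], [-45.79999923706055, -89.0999984741211], [34.599998474121094, -79.0], [21.200000762939453, 27.200000762939453]]
t 10.2 tcp [417.1  62.3  72.3] tipS by tcp [[-56.7 -10.9]] F [-0.5 -0.   0.1]
```

Emit:
step_arm --plan '[[[3,-0.2,0,0,0],[6,-0.3,0,0,0],[9,-0.5,0,0,0],[12,-0.6,0,0,0],[14,-0.8,0,0,0],[16,-0.9,0,0,0],[18,-1,0,0,0]]]'

```text
time: 10.78
tool_pos: [0.435, 0.0613, 0.0723]
ee_rot: [3.141, 0.0, -0.254]
wrist_force: [-0.7, 0.2, -1.6]
width: 0.0118
```

```bash
python3 tr.py
```

```text
plate c [  2.5 -34.7] size [ 80.5 106.1] ang 0.2 corners [[-37.900001525878906, 18.200000762939453], [-37.5, -87.9000015258789], [43.0, -87.5999984741211], [42.599998474121094, 18.5]]
tip? 5 [159.4 223.8] [[-39.4 -10.8]]
t 10.9333 tcp [435.1  61.3  72.3] tipS by tcp [[-38.7 -10.9]] F [-0.3 -0.9 -1.4]
```

Emit:
step_arm --plan '[[[-5,0,0,0,0],[-5,-8,0,0,0],[-5,-16,0,0,0],[-5,-24,0,0,0],[0,-24,0,0,0],[4,-24.3,0,0,0],[8,-24.5,0,0,0],[12,-24.7,0,0,0]]]'

```text
time: 11.6
tool_pos: [0.4472, 0.0366, 0.0723]
ee_rot: [3.142, 0.0, -0.254]
wrist_force: [-0.6, 0.6, -0.0]
width: 0.0117
```

Emit:
step_arm --plan '[[[3,-0.2,0,0,0],[6,-0.3,0,0,0],[9,-0.5,0,0,0],[11,-0.6,0,0,0],[13,-0.7,0,0,0]]]'

```text
time: 12.02
tool_pos: [0.46, 0.0361, 0.0723]
ee_rot: [3.141, 0.0, -0.254]
wrist_force: [-1.6, 1.4, -0.0]
width: 0.0117
```

```bash
python3 tr.py
```

```text
plate c [-17.2 -12.3] size [165.6 154.6] ang 2.5 corners [[-103.4000015258789, 61.20000076293945], [-96.5, -93.19999694824219], [68.9000015258789, -85.9000015258789], [62.099998474121094, 68.5]]
t 12.1667 tcp [460.   36.   72.3] tipS by tcp [[-12.4 -34.8]] F [ 0.5 -0.4 -0.1]
```

```bash
python3 - <<'E'
s=open('tr.py').read()
s=s.replace("if st[i,4]>25])","if st[i,4]>25 and st[i,0]>128 and st[i,0]+st[i,2]<214 and st[i,1]+st[i,3]<250])\nprint(st[1:][st[1:,4]>25].tolist())")
open('tr.py','w').write(s)
E
python3 tr.py
```

```text
[[148, 178, 49, 35, 305], [174, 187, 12, 11, 110], [158, 194, 9, 8, 57], [127, 219, 19, 33, 469]]
plate c [ 28.4 -33.8] size [ 78.4 106.7] ang 0.2 corners [[-11.0, 19.399999618530273], [-10.600000381469727, -87.30000305175781], [67.80000305175781, -87.0], [67.4000015258789, 19.700000762939453]]
tip? 5 [170.6 213.2] [[-14.4 -34.4]]
t 12.3167 tcp [459.8  35.9  72.4] tipS by tcp [[-12.6 -34.9]] F [0.3 0.5 0.4]
```

Emit:
step_arm --plan '[[[0.7,0,0,0,0],[1.4,-0.1,0,0,0],[2,-0.1,0,0,0],[2.5,-0.1,0,0,0],[2.5,-0.1,0,0,0]]]'

```text
time: 12.73
tool_pos: [0.4623, 0.0358, 0.0723]
ee_rot: [3.141, 0.0, -0.254]
wrist_force: [-0.7, 0.2, -0.1]
width: 0.0114
```

Emit:
step_arm --plan '[[[0.5,0,0,0,0],[1,0,0,0,0],[1.5,0,0,0,0],[1.5,0,0,0,0]]]'

```text
time: 13.07
tool_pos: [0.4639, 0.0358, 0.0723]
ee_rot: [3.141, -0.0, -0.254]
wrist_force: [0.5, -0.2, -0.5]
width: 0.0117
```

Emit:
step_arm --plan '[[[0.5,0,0,0,0],[1,0,0,0,0],[1,0,0,0,0]]]'

```text
time: 13.32
tool_pos: [0.4645, 0.0359, 0.0722]
ee_rot: [3.141, 0.001, -0.254]
wrist_force: [-1.2, -0.3, 0.7]
width: 0.0113
```

Emit:
step_arm --plan '[[[0.5,0,0,0,0],[1,0,0,0,0],[1,0,0,0,0]]]'

```text
time: 13.57
tool_pos: [0.4648, 0.036, 0.0721]
ee_rot: [3.141, 0.002, -0.254]
wrist_force: [-3.8, 0.6, 0.8]
width: 0.0117
```

```bash
python3 tr.py; python3 look.py rail.png
```

```text
[[148, 178, 19, 33, 111], [173, 178, 24, 34, 142], [165, 185, 5, 6, 26], [173, 185, 13, 12, 109], [158, 192, 9, 8, 58], [127, 216, 18, 36, 527]]
plate c [ 30.2 -33.5] size [ 76.4 106.5] ang 0.5 corners [[-8.5, 19.399999618530273], [-7.5, -87.0999984741211], [68.9000015258789, -86.4000015258789], [67.9000015258789, 20.100000381469727]]
tip? 4 [171.5 210.5] [[ -8.2 -36. ]]
tip? 6 [155.8 254.7] [[-108.6   -7.3]]
t 13.7167 tcp [464.9  36.   72. ] tipS by tcp [[ -7.6 -34.5]] F [-5.6  1.3  2. ]
13.9667 [0.46493131 0.03598165 0.07212181] [-4.93934143  1.25248706  1.72588429]
```

View pics/rail.png

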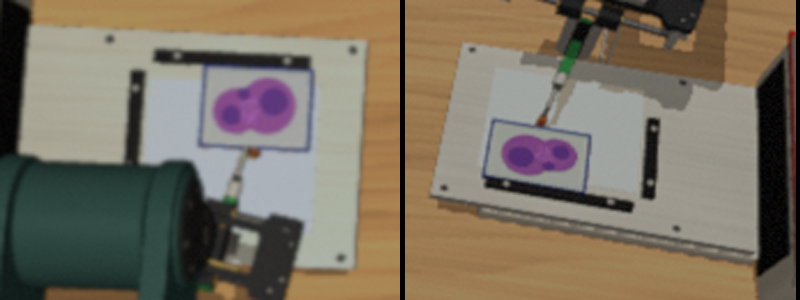

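Rail contact felt (−5.6 N) and the picture shows the plate's long edge at the far rail. Now I go round to the short −y edge.

Emit:
step_arm --plan '[[[-6,0,0,0,0],[-13,0,0.5,0,0],[-14,-20,0.5,0,0],[-15,-40,0.5,0,0],[-17,-58,0.5,0,0],[-18,-67,0.5,0,0],[-10,-68,0.5,0,0],[5,-68,0.5,0,0]]]'

```text
time: 14.63
tool_pos: [0.4709, -0.0323, 0.0731]
ee_rot: [-3.141, -0.001, -0.256]
wrist_force: [0.6, 0.3, -0.2]
width: 0.0114
```

Emit:
step_arm --plan '[[[10,0,0,0,0],[20,-1,0,0,0],[29,-1,0,0,0],[33,-1,0,0,0],[33,-1,0,0,0],[33,-1,0,0,0]]]'

```text
time: 15.13
tool_pos: [0.5037, -0.0328, 0.0725]
ee_rot: [3.141, 0.001, -0.254]
wrist_force: [-0.4, 0.8, -0.5]
width: 0.0116
```

```bash
python3 tr.py
```

```text
[[127, 178, 66, 74, 3095], [182, 178, 14, 18, 51]]
plate c [ 48.7 -69.7] size [39.4 29.6] ang 3.4 corners [[28.200000762939453, -56.099998474121094], [30.0, -85.5999984741211], [69.30000305175781, -83.30000305175781], [67.5, -53.79999923706055]]
tip? 4 [201.5 193.5] [[  33.2 -101.2]]
tip? 9 [196. 236.] [[-63.1 -94.4]]
tip? 7 [130. 255.] [[-111.9   50.2]]
t 15.2833 tcp [503.4 -33.   72.8] tipS by tcp [[  34.6 -101.4]] F [ 0.6 -0.3 -1.4]
```

Emit:
step_arm --plan '[[[0,4,0,0,0],[0.5,9,0,0,0],[0.7,13,0,0,0],[1,17,0,0,0],[1.1,21,0,0,0],[1.3,25,0,0,0],[1.5,29,0,0,0],[1.8,33,0,0,0]]]'

```text
time: 15.95
tool_pos: [0.5056, 0.0002, 0.0728]
ee_rot: [3.141, 0.0, -0.254]
wrist_force: [-0.6, -1.2, -0.3]
width: 0.0116
```

Emit:
step_arm --plan '[[[0.2,4,0,0,0],[0.4,8,0,0,0],[0.6,12,0,0,0],[0.8,16,0,0,0],[1,20,0,0,0],[1.2,23,0,0,0],[1.4,26,0,0,0],[1.4,26,0,0,0]]]'

```text
time: 16.62
tool_pos: [0.507, 0.0265, 0.0728]
ee_rot: [-3.141, 0.0, -0.254]
wrist_force: [0.5, -0.0, 0.6]
width: 0.0114
```

```bash
python3 tr.py
```

```text
[[127, 178, 25, 74, 1191], [153, 184, 13, 12, 112], [170, 194, 5, 18, 43]]
plate c [ 25.1 -19.4] size [67.3 29.5] ang 46.2 corners [[-8.899999618530273, -33.5], [12.5, -54.0], [59.0, -5.300000190734863], [37.70000076293945, 15.100000381469727]]
tip? 4 [175.5 192.5] [[ 32.9 -42.5]]
tip? 12 [164.2 234. ] [[-61.7 -22.9]]
t 16.7667 tcp [507.   26.   72.8] tipS by tcp [[ 35.1 -42.3]] F [ 0.2  0.9 -1.1]
```

Emit:
step_arm --plan '[[[0,2,0,0,0],[0.1,4,0,0,0],[0.2,5,0,0,0],[0.3,6,0,0,0],[0.3,6,0,0,0]]]'

```text
time: 17.18
tool_pos: [0.5073, 0.032, 0.0728]
ee_rot: [-3.142, -0.0, -0.254]
wrist_force: [0.8, -0.6, -0.8]
width: 0.0117
```

Emit:
step_arm --plan '[[[0,0.5,0,0,0],[0,1,0,0,0],[0,1.5,0,0,0],[0,1.5,0,0,0]]]'

```text
time: 17.52
tool_pos: [0.5073, 0.0334, 0.0728]
ee_rot: [3.142, 0.0, -0.254]
wrist_force: [-1.0, 0.6, -0.7]
width: 0.0116
```

Emit:
step_arm --plan '[[[0,0.5,0,0,0],[0,1,0,0,0],[0,1,0,0,0]]]'

```text
time: 17.77
tool_pos: [0.5073, 0.0345, 0.0728]
ee_rot: [3.142, 0.0, -0.254]
wrist_force: [-0.5, -0.6, -0.3]
width: 0.0117
```

Emit:
step_arm --plan '[[[0,0.5,0,0,0],[0,1,0,0,0],[0,1,0,0,0]]]'

```text
time: 18.02
tool_pos: [0.5074, 0.0351, 0.0728]
ee_rot: [3.141, -0.0, -0.254]
wrist_force: [0.1, -1.0, -0.9]
width: 0.0117
```

Emit:
step_arm --plan '[[[0,0.5,0,0,0],[0,1,0,0,0],[0,1,0,0,0]]]'

```text
time: 18.27
tool_pos: [0.5074, 0.036, 0.0728]
ee_rot: [3.141, -0.0, -0.254]
wrist_force: [-0.0, -3.0, -1.9]
width: 0.0118
```

Emit:
step_arm --plan '[[[0,0.5,0,0,0],[0,1,0,0,0],[0,1,0,0,0]]]'

```text
time: 18.52
tool_pos: [0.5075, 0.0369, 0.0729]
ee_rot: [3.141, -0.001, -0.255]
wrist_force: [1.2, -3.3, -1.2]
width: 0.0115
```

```bash
python3 tr.py|tail -1; python3 look.py yseat.png
```

```text
t 18.6667 tcp [507.4  37.   72.9] tipS by tcp [[ 34.9 -31.3]] F [ 0.1 -3.6 -0.5]
18.9167 [0.50738683 0.03713241 0.07284309] [ 1.33044084 -4.46067089 -1.56370206]
```

View pics/yseat.png

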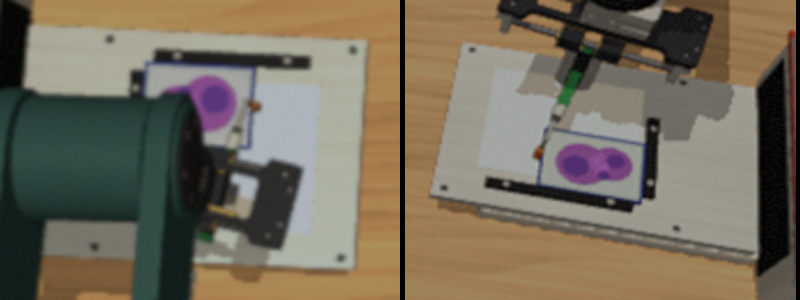

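Emit:
step_arm --plan '[[[-0.5,-6,0,0,0],[-0.7,-11,0,0,0],[-15,-11,0,0,0],[-35,-10,0,0,0],[-52,-9,0,0,0],[-59,-8,0,0,0],[-59,0,0,0,0],[-58,12,0,0,0]]]'

```text
time: 19.58
tool_pos: [0.4496, 0.0497, 0.0731]
ee_rot: [-3.141, -0.001, -0.256]
wrist_force: [0.6, 0.1, -0.5]
width: 0.0113
```

Emit:
step_arm --plan '[[[1,12,0,0,0],[2,24,0,0,0],[3,34,0,0,0],[3,37,0,0,0],[3,37,0,0,0],[3,37,0,0,0]]]'

```text
time: 20.08
tool_pos: [0.4525, 0.0865, 0.0728]
ee_rot: [3.141, 0.0, -0.254]
wrist_force: [0.1, 0.2, -0.9]
width: 0.0119
```

```bash
python3 tr.py
```

```text
[[127, 178, 2, 22, 32], [127, 178, 46, 33, 191], [150, 184, 12, 12, 112], [135, 191, 8, 8, 53]]
plate c [34.9 22. ] size [26.1 61. ] ang 13.3 corners [[15.199999809265137, 48.599998474121094], [29.200000762939453, -10.699999809265137], [54.599998474121094, -4.699999809265137], [40.599998474121094, 54.599998474121094]]
tip? 5 [148.2 216.6] [[-24.3  15.4]]
t 20.2333 tcp [452.4  85.9  72.8] tipS by tcp [[-22.8  14.6]] F [ 0.8  0.2 -1. ]
```

Emit:
step_arm --plan '[[[3,0,0,0,0],[7,-0.2,0,0,0],[10,-0.4,0,0,0],[12.5,-0.6,0,0,0],[13.5,-0.7,0,0,0],[14,-0.7,0,0,0],[14,-0.7,0,0,0]]]'

```text
time: 20.82
tool_pos: [0.4664, 0.0856, 0.0727]
ee_rot: [3.141, 0.0, -0.254]
wrist_force: [0.6, 0.4, 0.1]
width: 0.0118
```

Emit:
step_arm --plan '[[[0.5,0,0,0,0],[1,0,0,0,0],[1,0,0,0,0]]]'

```text
time: 21.07
tool_pos: [0.4671, 0.0857, 0.0728]
ee_rot: [3.141, 0.0, -0.254]
wrist_force: [0.3, 0.5, -0.6]
width: 0.0114
```

Emit:
step_arm --plan '[[[0.5,0,0,0,0],[1,0,0,0,0],[1,0,0,0,0]]]'

```text
time: 21.32
tool_pos: [0.4675, 0.0858, 0.0726]
ee_rot: [3.141, 0.002, -0.254]
wrist_force: [-3.3, -0.1, 0.9]
width: 0.0117
```

Emit:
step_arm --plan '[[[0.5,0,0,0,0],[0.5,0,0,0,0],[0.5,0,0,0,0],[-4,0,0,0,0],[-15,0,0,0,0],[-35,0,10,0,0],[-60,-5,30,0,0],[-80,-30,55,0,0]]]'

```text
time: 21.98
tool_pos: [0.3859, 0.0572, 0.1267]
ee_rot: [-3.141, 0.003, -0.25]
wrist_force: [0.5, 0.2, -0.7]
width: 0.0114
```

```bash
cat > fit.py <<'E'
from h import *
for i in range(3): cams.snapshot('top')
out=[]
s=cams.snapshot('top');f=s['frame'].astype(int);d=f[...,2]-f[...,0]
g=np.zeros((420,560))+d-0.0
# sample blue-ness and darkness along scan lines in the scanner frame
def samp(p,z,im):
    uv=proj(s,np.c_[S2W(p)/1000,np.full(len(p),z)]).astype(np.float32)
    return cv2.remap(im.astype(np.float32),uv[:,0].copy().reshape(-1,1),uv[:,1].copy().reshape(-1,1),cv2.INTER_LINEAR)[:,0]
lum=f.sum(2)/3.
def edge(mk,rng,z):
    q=np.arange(*rng,.25);v=samp(mk(q),z,lum);b=samp(mk(q),z,d)
    w=np.clip(b-np.median(b)-8,0,None)
    return (w*q).sum()/w.sum() if w.sum() else np.nan
Z=.056
for nm,mk,rng,ts in [('near',lambda t:(lambda q:np.c_[q,np.full(len(q),t)]),(-14,4),range(-22,63,12)),
                     ('far ',lambda t:(lambda q:np.c_[q,np.full(len(q),t)]),(60,72),range(-22,63,12)),
                     ('ymin',lambda t:(lambda q:np.c_[np.full(len(q),t),q]),(-40,-22),range(2,63,10)),
                     ('ymax',lambda t:(lambda q:np.c_[np.full(len(q),t),q]),(60,72),range(2,63,10))]:
    print(nm,[round(float(edge(mk(t),rng,Z)),1) for t in ts])
o=robot.get_obs();print(o['time'],o['tool_pos'],o['wrist_force'].round(1))
a=cv2.resize(s['frame'][160:235,105:205],None,fx=6,fy=6,interpolation=2);b=cv2.resize(cams.snapshot('scene')['frame'][215:290,370:430],None,fx=3.2,fy=6,interpolation=2)
im=np.hstack([a,b]);cv2.imwrite('pics/fit.png',im[:,:,::-1]);print(im.shape)
E
python3 fit.py
```

```text
near [-2.8, -3.4, -3.8, -3.7, -2.7, -3.3, -3.5, -3.4]
far  [69.9, 70.1, 70.0, 69.9, 69.9, 70.0, 70.1, 69.9]
ymin [-29.0, -28.5, -29.3, -29.1, -28.8, -29.2, -28.3]
ymax [70.0, 70.0, 69.8, 70.0, 70.0, 69.7, 69.1]
22.1833 [0.38912241 0.05543136 0.12894244] [ 0.2 -0.4 -0.9]
(450, 792, 3)
```

Edges measure parallel to both rails. I make one more gentle check press on the short edge, arriving from above.

Emit:
step_arm --plan '[[[25,-25,0,0,0],[60,-38,0,0,0],[95,-38,0,0,0],[116,-38,-5,0,0],[118,-38,-25,0,0],[118,-38,-42,0,0],[118,-38,-52,0,0],[118,-38,-55,0,0]]]'

```text
time: 22.9
tool_pos: [0.5043, 0.0183, 0.0692]
ee_rot: [3.14, 0.007, -0.254]
wrist_force: [-2.7, -1.4, 3.2]
width: 0.0119
```

Emit:
step_arm --plan '[[[0,0,0,0,0],[0,0,0,0,0],[0,0,0,0,0]]]'

```text
time: 23.15
tool_pos: [0.507, 0.0177, 0.0738]
ee_rot: [-3.141, -0.002, -0.254]
wrist_force: [-1.2, 0.3, -1.1]
width: 0.0117
```

Emit:
step_arm --plan '[[[0,4,-0.5,0,0],[0,8,-1,0,0],[0.2,12,-1,0,0],[0.4,14.5,-1,0,0],[0.5,16,-1,0,0],[0.5,16,-1,0,0]]]'

```text
time: 23.65
tool_pos: [0.5069, 0.034, 0.0719]
ee_rot: [3.142, -0.0, -0.254]
wrist_force: [0.8, 0.1, -1.5]
width: 0.0117
```

Emit:
step_arm --plan '[[[0,0.5,0,0,0],[0,1,0,0,0],[0,1.5,0,0,0],[0,1.5,0,0,0]]]'

```text
time: 23.98
tool_pos: [0.5069, 0.0348, 0.0718]
ee_rot: [3.141, -0.0, -0.255]
wrist_force: [-0.1, -0.9, -0.7]
width: 0.0119
```

Emit:
step_arm --plan '[[[0,0.5,0,0,0],[0,1,0,0,0],[0,1.5,0,0,0],[0,1.5,0,0,0]]]'

```text
time: 24.32
tool_pos: [0.5069, 0.0361, 0.0718]
ee_rot: [3.14, -0.001, -0.255]
wrist_force: [0.9, -3.1, -1.2]
width: 0.0116
```

Emit:
step_arm --plan '[[[0,0.7,0,0,0],[0,0.7,0,0,0],[0,-4,0,0,0],[0,-12,2,0,0],[0,-20,20,0,0],[-2,-40,45,0,0],[-6,-75,65,0,0],[-10,-110,70,0,0]]]'

```text
time: 24.98
tool_pos: [0.4987, -0.0739, 0.1463]
ee_rot: [-3.14, -0.007, -0.251]
wrist_force: [1.2, -0.3, -0.5]
width: 0.0114
```

Emit:
step_arm --plan '[[[-5,-40,0,0,0],[-10,-80,0,0,0],[-15,-120,0,0,0],[-20,-160,0,0,0],[-25,-200,0,0,0],[-30,-240,0,0,0],[-35,-280,0,0,0],[-38,-310,0,0,0]]]'

```text
time: 25.65
tool_pos: [0.4577, -0.3862, 0.1418]
ee_rot: [-3.141, -0.0, -0.256]
wrist_force: [0.7, 0.5, 0.2]
width: 0.0117
```

Emit:
step_arm --plan '[[[0,-10,0,0,0],[0,-15,0,0,0],[0,-15,0,0,0],[0,-15,0,0,0],[0,-15,0,0,0]]]'

```text
time: 26.07
tool_pos: [0.4594, -0.3966, 0.1421]
ee_rot: [-3.141, -0.0, -0.252]
wrist_force: [-0.3, -0.0, -0.7]
width: 0.012
```

```bash
python3 fit.py
```

```text
near [-2.9, -3.4, -3.8, -3.5, -2.9, -3.5, -3.5, -3.5]
far  [69.7, 70.0, 70.0, 69.9, 69.7, 70.0, 70.1, 69.9]
ymin [-29.1, -28.6, -29.4, -29.2, -28.7, -29.2, -28.4]
ymax [70.0, 70.0, 69.7, 70.0, 69.9, 69.7, 69.1]
26.2667 [ 0.45929667 -0.39721974  0.14217343] [ 0.   0.  -0.2]
(450, 792, 3)
```

Emit:
step_arm --plan '[[[-2.5,-2,-20,0,0],[-2.5,-2,-50,0,0],[-2.5,-2,-75,0,0],[-2.5,-2,-88,0,0],[-2.5,-2,-93,0,0],[-2.5,-2,-93,0,0],[-2.5,-2,-93,0,0],[-2.5,-2,-93,0,0]]]'

```text
time: 26.98
tool_pos: [0.4574, -0.4014, 0.0511]
ee_rot: [3.139, -0.003, -0.254]
wrist_force: [-0.3, -0.5, 0.0]
width: 0.0114
```

Emit:
step_arm --plan '[[[0,0,0,0,0],[0,0,0,0,0],[0,0,0,0,0],[0,0,0,0,0]]]'

```text
time: 27.32
tool_pos: [0.4565, -0.4006, 0.0494]
ee_rot: [3.141, -0.001, -0.254]
wrist_force: [-0.0, 0.0, -0.4]
width: 0.0116
```

Emit:
step_arm --plan '[[[0.2,1.1,-3,0,0],[0.2,1.1,-7,0,0],[0.2,1.1,-11,0,0],[0.2,1.1,-14,0,0],[0.2,1.1,-17,0,0],[0.2,1.1,-18,0,0],[0.2,1.1,-18,0,0],[0.2,1.1,-18,0,0]]]'

```text
time: 27.98
tool_pos: [0.4565, -0.3992, 0.0307]
ee_rot: [-3.142, 0.0, -0.254]
wrist_force: [0.3, -0.8, 0.1]
width: 0.0114
```

Emit:
step_arm --plan '[[[0,0,-1,0,0],[0,0,-2,0,0],[0,0,-2,0,0],[0,0,-2,0,0]]]'

```text
time: 28.32
tool_pos: [0.4566, -0.3997, 0.0291]
ee_rot: [3.141, -0.001, -0.254]
wrist_force: [-0.3, -1.3, 1.0]
width: 0.0119
```

Emit:
step_arm --plan '[[[0,0,0,0,20],[0,0,0,0,30],[0,0,0,0,45],[0,0,0,0,60],[0,0,0,0,60],[0,0,0,0,60],[0,0,0,0,60]]]'

```text
time: 28.9
tool_pos: [0.4565, -0.3992, 0.0288]
ee_rot: [3.142, 0.0, -0.254]
wrist_force: [0.0, 0.5, 0.8]
width: 0.0544
```

Emit:
step_arm --plan '[[[0,0,10,0,60],[0,0,30,0,60],[0,0,60,0,60],[0,0,95,0,60],[0,0,120,0,60],[-40,-10,130,0,60],[-80,-20,130,0,60],[-120,-30,130,0,60]]]'

```text
time: 29.57
tool_pos: [0.3362, -0.43, 0.1614]
ee_rot: [3.138, -0.003, -0.252]
wrist_force: [-0.3, -1.0, -0.8]
width: 0.0567
```

Emit:
step_arm --plan '[[[-40,-15,0,0,60],[-80,-30,0,0,60],[-120,-45,0,0,60],[-120,-60,0,0,60],[-120,-60,0,0,60],[-120,-60,0,0,60]]]'

```text
time: 30.07
tool_pos: [0.2161, -0.4896, 0.1594]
ee_rot: [3.141, -0.001, -0.256]
wrist_force: [1.4, 0.0, 0.6]
width: 0.0564
```

```bash
python3 fit.py; python3 - <<'E'
from h import *
t=cams.snapshot('top')['frame'];s=cams.snapshot('scene')['frame']
a=cv2.resize(t[155:255,90:220],None,fx=4,fy=4,interpolation=2)
b=cv2.resize(t[205:275,330:395],None,fx=4,fy=4,interpolation=2);c=cv2.resize(s[150:225,170:235],None,fx=4,fy=4,interpolation=2)
im=np.zeros((600,800,3),np.uint8);im[:400,:520]=a;im[:280,530:790]=b;im[290:590,530:790]=c
cv2.imwrite('pics/final.png',im[:,:,::-1])
E
```

```text
near [-2.7, -3.3, -3.7, -3.6, -2.7, -3.3, -3.5, -3.7]
far  [69.8, 70.0, 70.0, 69.9, 69.7, 70.1, 70.1, 69.9]
ymin [-29.1, -28.6, -29.4, -29.2, -28.7, -29.2, -28.4]
ymax [70.0, 70.0, 69.7, 70.0, 69.9, 69.8, 69.0]
30.2667 [ 0.21764106 -0.48851186  0.15903624] [ 0.6 -0.3 -0.5]
(450, 792, 3)
```

View pics/final.png

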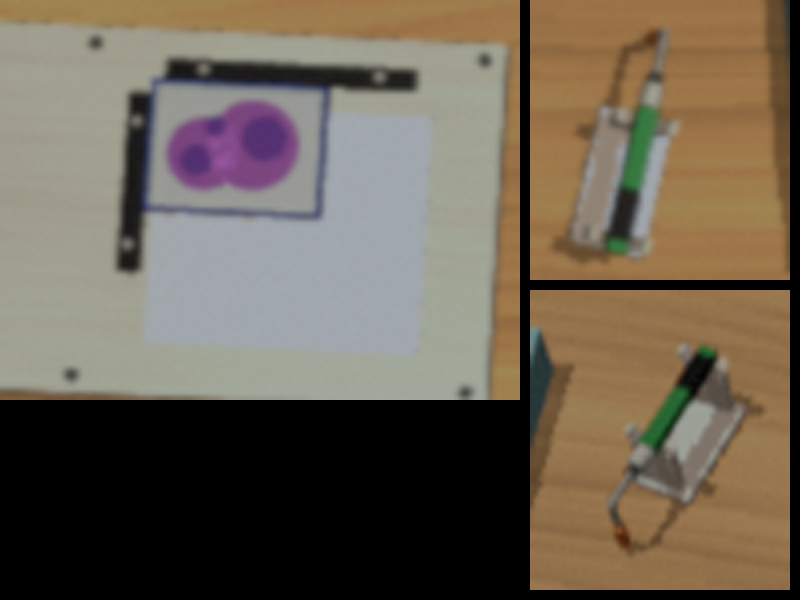

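The final crop shows the plate flush in the corner of both rails. The probe lies in both notches of the white rest, tip towards +x, and the arm is clear.

```bash
python3 -c "
from bench import robot
print(robot.close_job())"
```

```text
the job is handed in; nothing more can be done
None
```

The plate is seated in the corner of the two stop rails, the probe is back in its white rest, and the job is handed in at about 30 s.

**What I did**
- The first grasp closed above the probe's handle and missed. It moved nothing in the pictures, and a lower second grasp held.
- With the probe tip I squared the plate, pushed it against the far rail and then along to the left rail. I then pressed each side once more as a check. Readings stayed under about 6 N on the glass.

**Last checks**
- **Plate:** its near long edge and its short edge ran parallel to the rails within about 0.5 mm, and did not change between the last three measurements. The far and left edges showed no gap, but the image gives about 2.3 mm per pixel, so a gap under about 1 mm would not be visible.
- **Contact:** force rose at the same position on both presses against each rail. The left side gave more softly than the far side. I put that down to the probe flexing, because the second press behaved the same way.
- **Deck touch:** coming down for the last press, the tip briefly touched the bare deck at about 3 N.
- **Probe:** both views show it lying in both notches with the tip the right way. The arm is clear.
- **Other items:** I did not touch them, but I did not re-measure their positions.

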